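# Hang the hook-on peg cup on the peg bucket

## Task

Hang the blue peg cup by its own hook over the rim of the aluminium peg bucket, so that the cup hangs down the outside of the bucket, clear of the shelf, and stays there when you let go. Keep the cup upright on the way so that its pegs stay in, keep the bucket standing where it is, and leave the yellow cup alone.

Things in the scene. Friction and masses are not known exactly. Their poses are not given: they have to be found in the camera images.
- blue_cup: Blue plastic hook-on peg cup, upright, loose, 0.14 kg; cup 52 mm across, 50 high, small pegs stuck in it to z 65. Origin: centre of underside, z up. On its +x side a strip (20 wide in y, outer face x 30) rises to a grip tab: x 20 to 34, y -10 to 10, z 94 to 145 mm, to be held from above. The hook behind the strip points to the cup's +x, at the start roughly world +y (within 30 deg).
- blue_cup_hook (a point): Middle of the blue cup's hook slot, on the underside of the hook's flat bridge: 37 mm along the cup's +x, 80 mm up; the rim comes to rest here. Bridge 6 mm thick, 20 wide; beyond it a leg slopes down and out to x 58, z 53 mm in the cup's frame. Slot 15 mm wide at the bridge, about 23 at its mouth. Axes as the cup's.
- yellow_cup: Yellow hook-on peg cup, the same shape and size as the blue one, standing upright: a bystander. Origin: centre of its underside.
- bucket: Round open aluminium bucket, loose, 1.1 kg, wooden pegs inside up to about 65 mm. Outside 160 mm across at the rim, 150 at the foot, 105 high, wall 4 mm. Origin: centre of the underside, z up. Its wire handle with red clip is folded down outside on the bucket's +y side (world +y within 25 deg), pivots at +x and -x 88 mm up, up to 20 mm off the wall; the rim on the -y side is free.
Not all that is in view belongs to the job. Of the things that look like the blue_cup, take the one that is farthest to the robot's right at the start.

How it is judged:
On the way:
1. the blue cup is lifted clear of the shelf (height (world z) of blue_cup above 0.04 m), for 0.1 s.
At the end, for the whole second after the job is handed in: Blue cup at rest on the bucket rim: slot middle within 10 mm of rim height and 67-89 mm from the bucket axis, cup origin over 90 mm from it and over 12 mm off the shelf, tilt under 20 deg, borne by the bucket. Bucket upright; it and yellow cup within 30 mm of their starts (z of blue_cup_hook in the frame of bucket between 0.096 and 0.116 m and horizontal distance between blue_cup_hook and bucket between 0.067 and 0.089 m and horizontal distance between blue_cup and bucket above 0.09 m and height (world z) of blue_cup above 0.012 m and contact force between blue_cup and bucket above 0.3 N and angle between blue_cup's own z axis and vertical below 0.35 rad and linear speed of blue_cup below 0.02 m/s and angular speed of blue_cup below 0.15 rad/s and angle between bucket's own z axis and vertical below 0.1 rad and distance of each of bucket, yellow_cup from where it was at the start of the episode below 0.03 m); the robot touches nothing.
It fails at once if the blue cup is tipped more than about 40 degrees (angle between blue_cup's own z axis and vertical above 0.7 rad).
It fails at once if the bucket is tipped more than 20 degrees (angle between bucket's own z axis and vertical above 0.35 rad).
It fails at once if the yellow cup is knocked over or carried off (angle between yellow_cup's own z axis and vertical above 0.5 rad or distance of yellow_cup from where it was at the start of the episode above 0.05 m).
It also fails if it takes over 45 s, if anything falls off the work surface, if the arm or the gripper's body presses on something with over 40 N, if the wrist force passes 120 N, or if a joint passes its speed limit or range.

## Robot

A 6-joint arm with a two-finger parallel gripper is mounted at the origin on the work surface. World frame = base frame: x ahead of the robot, y to its left, z up, the work surface at z = 0. Lengths are in m, angles in rad, forces in N, time in s.
With the tool pointing down it reaches from about 0.225 to 0.875 m from the base axis. Payload 3.4 kg.
Tool frame: the origin (TCP) lies on the mounting face of the last link; the fingertips stand 173 mm ahead of it and the grasp point (between the pads) lies 155 mm ahead of it; x points along the fingers, y is the direction in which the jaws open and shut, and the axes are right-handed (so a half turn about x gives the same grasp; the last joint's range is limited). The gripper opens to 85 mm and grips with 20 to 120 N. Pads are 22 mm wide; open, the fingers measure 114 mm over their backs; the gripper's body (76 mm by 85 mm) begins 54 mm behind the grasp point. The pads swing forward as they close: fully open they stand 13 mm farther back than shut.
Start: joints at [1.181, 0.276, 1.505, -0, 1.361, -0.121], TCP at [0.153, 0.554, 0.405] pointing down, gripper open.
Joint ranges: [-2.89, 2.89], [-0.75, 2.08], [0.22, 2.7], [-1.18, 4.32], [0.11, 2.71], [-2.7, 2.7]. Speed limits (rad/s): [2.57, 2.57, 3.14, 3.14, 3.14, 3.14].

## Interface

Orientations are given as a unit quaternion [w, x, y, z].
In Python, from rig import manip gives the robot as it stands.
- The arm moves only by the tool arm_command, never from a script. Its argument "targets" is a list of rows, each an object with "dp": the shift along the tool's x, y, z in m, a list of three; "turn": the turn, a rotation vector about the tool's x, y, z in degrees, a list of three; "grip": the opening, from -1 (shut) to 1 (fully open). In form: [{"dp": [tx, ty, tz], "turn": [wx, wy, wz], "grip": grip}, ...]. A call has 1 to 8 rows; each row shifts and turns the commanded pose from where the row before left it, along the tool's axes as they then stand; what a row does not reach is not made up. A row lasts 1/10 s, in which the tool goes at most 50 mm and 8.59 degrees, less where a joint would pass 70% of its speed; a pose out of reach is approached as far as the arm can. A call with a gripper value outside its range is refused whole. The fingers move at their own pace and stop on an object; "grip_force" is the grip in N (left out, the last holds). Time passes only in rows, so rows that do not move let the fingers close. It gives the time, the measured TCP pose, the force and the opening at its end, in the units of the state.
- manip.get_state(): the state, without advancing time (a new reading comes with each control period).
- manip.get_image(name): name is "side" or "top"; returns the picture (420x560x3 uint8, red, green, blue); there is no depth.
- manip.calibration(name): a dict with "fx", "fy", "cx", "cy" (pixels), "R" (3x3) and "t" (3): a world point X has camera coordinates R X + t. Camera axes: x right, y down, z forward; pixel columns grow to the right and rows downward; lengths in m; the calibration is good to about 2 mm. A picture is of the moment at which its call begins. calibration takes no time and is no camera call.
- manip.sign_off(): hands the job in, once; it reports no verdict.
The state is a dict: "clock": time; "qpos": joint angles; "qd": joint speeds; "effort": joint torques, N m; "position": TCP position; "ee_rot": TCP orientation; "contact_force": force on the tool from outside, world axes, zero at the start; "moment": the same for the moment, N m; "width": finger opening in m.
Only numpy, scipy, OpenCV 4.12 (cv2) and the standard library are available. Lean on these libraries where they do the work, as an engineer would, in place of code of your own. Each camera call takes 0.05 s, during which the arm holds its last target.

## Working session

There is one attempt and no reset: what is moved stays moved. The work goes in short steps, Python scripts to look and compute and a tool call to move; the robot and the scene stay as the last step left them, time stands still between calls to the robot, and variables do not carry over. Pictures are saved under pics/ and viewed, and the job is handed in when it is done.

Besides the shell and the picture viewer there is one more tool, called after "Request:" as a command line: name --argument value ..., lists and objects as JSON in quotes. arm_command: Moves the arm, as the interface text tells. Its arguments: {"type":"object","properties":{"targets":{"type":"array"},"grip_force":{"type":"number"}},"required":["targets"]}

```bash
ls; mkdir -p pics; python3 - <<'E'
from rig import manip
import cv2
s=manip.get_state(); print(s)
for n in("side","top"):
    im=manip.get_image(n); cv2.imwrite(f"pics/{n}0.png",im[:,:,::-1]); c=manip.calibration(n); print(n,c)
E
```

```text
pics
{'clock': 0.0, 'qpos': array([ 1.18099093e+00,  2.76580744e-01,  1.50614620e+00,  3.30348741e-06,
        1.36072506e+00, -1.20994835e-01]), 'qd': array([-0.00093594, -0.00058827, -0.00096837,  0.00127887,  0.00284656,
       -0.00033716]), 'effort': array([ 1.50074825e-04, -4.16786671e+01, -2.45802355e+01, -4.46292579e-04,
        1.13081338e-02, -6.99628771e-06]), 'position': array([0.15262668, 0.55413959, 0.40384235]), 'ee_rot': array([ 0.70056201,  0.09411744,  0.70089637, -0.09538897]), 'contact_force': array([ 0.62374786,  0.03095571, -0.27226927]), 'moment': array([ 0.00444992, -0.00377361,  0.02053168]), 'width': 0.08568500524972605}
side {'fx': 530.1068082873535, 'fy': 530.1068082873535, 'cx': 291.1192500355628, 'cy': 208.1825798718467, 'R': array([[ 0.76839452, -0.63983656, -0.0133806 ],
       [-0.49210607, -0.57735642, -0.65152987],
       [ 0.40914725,  0.50721666, -0.75850497]]), 't': array([-0.34690556,  0.27809157,  0.84616935])}
top {'fx': 493.9598173181743, 'fy': 493.9598173181743, 'cx': 279.6511640509952, 'cy': 208.7657317312068, 'R': array([[ 0.00908254, -0.99989129, -0.01161555],
       [-0.98471673, -0.00692308, -0.17402596],
       [ 0.17392662,  0.01301863, -0.98467256]]), 't': array([0.01548259, 0.46593261, 0.99715574])}
```

View pics/side0.png

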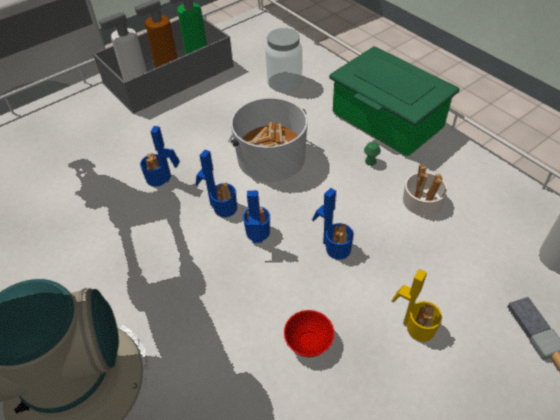

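View pics/top0.png

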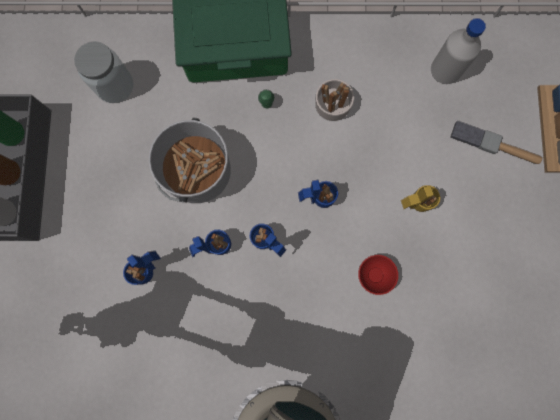

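```bash
python3 - <<'E'
import cv2
t=cv2.imread("pics/top0.png");s=cv2.imread("pics/side0.png")
a=cv2.resize(t[170:220,290:350],None,fx=8,fy=8,interpolation=cv2.INTER_CUBIC)
b=cv2.resize(s[180:265,305:365],None,fx=5,fy=5,interpolation=cv2.INTER_CUBIC)
c=cv2.resize(t[110:210,140:240],None,fx=4,fy=4,interpolation=cv2.INTER_CUBIC)
cv2.imwrite("pics/c_a.png",a);cv2.imwrite("pics/c_b.png",b);cv2.imwrite("pics/c_c.png",c)
E
```

```text
(no output)
```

View pics/c_a.png

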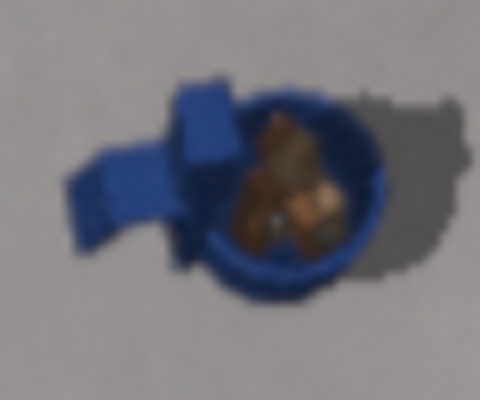

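View pics/c_b.png

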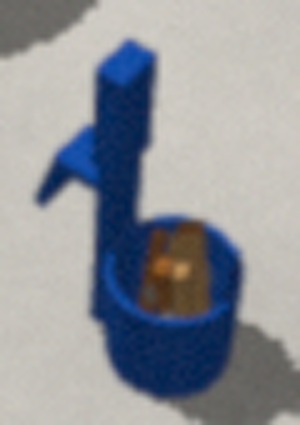

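View pics/c_c.png

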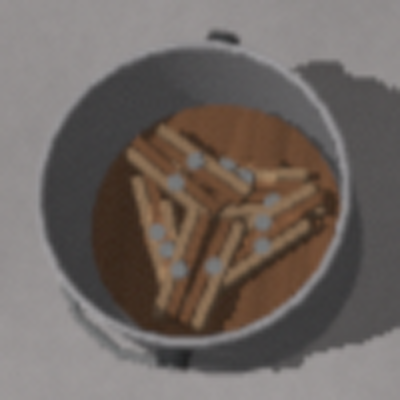

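```bash
cat >h.py <<'E'
from rig import manip
import numpy as np, cv2
C={n:manip.calibration(n) for n in("side","top")}
def ray(n,p):
    c=C[n]; d=c["R"].T@np.array([(p[0]-c["cx"])/c["fx"],(p[1]-c["cy"])/c["fy"],1.]); return -c["R"].T@c["t"],d
def plane(n,p,z):
    o,d=ray(n,p); return o+d*(z-o[2])/d[2]
def tri(p,q):
    o1,d1=ray("top",p);o2,d2=ray("side",q)
    s=np.linalg.lstsq(np.c_[d1,-d2],o2-o1,rcond=None)[0]
    a=o1+d1*s[0];b=o2+d2*s[1]; return (a+b)/2,np.linalg.norm(a-b)
def proj(n,X):
    c=C[n]; v=c["R"]@X+c["t"]; return c["fx"]*v[0]/v[2]+c["cx"],c["fy"]*v[1]/v[2]+c["cy"]
E
python3 - <<'E'
from h import *
np.set_printoptions(precision=4,suppress=True)
A=lambda u,v:(290+u/8-.44,170+v/8-.44)
B=lambda u,v:(305+u/5-.4,180+v/5-.4)
print("tab tri",tri(A(207,122),B(127,64)))
for q in[(175,85),(228,80),(240,158),(185,163),(207,122)]: print("top tab",plane("top",A(*q),.145))
for q in[(98,70),(130,42),(155,58),(125,85),(127,64)]: print("side tab",plane("side",B(*q),.145))
print("cup rim top",plane("top",A(277,195),.05))
print("cup rim side",plane("side",B(173,265),.05))
# bridge top z=.086 x 34..~46
for q in[(102,150),(168,142),(178,210),(108,220)]: print("bridge",plane("top",A(*q),.086))
# bucket rim: top image bright ring
s=cv2.imread("pics/side0.png")
cv2.imwrite("pics/c_d.png",cv2.resize(s[90:190,220:320],None,fx=5,fy=5,interpolation=cv2.INTER_CUBIC))
K=lambda u,v:(140+u/4-.375,110+v/4-.375)
P=np.array([plane("top",K(*q),.105)[:2] for q in[(40,195),(348,195),(194,45),(194,347),(85,88),(302,88)]])
M=np.c_[2*P,np.ones(len(P))];x=np.linalg.lstsq(M,(P**2).sum(1),rcond=None)[0]
print("bucket",x[:2],np.sqrt(x[2]+x[0]**2+x[1]**2),np.linalg.norm(P-x[:2],axis=1))
E
```

```text
tab tri (array([ 0.4972, -0.051 ,  0.1379]), np.float64(0.0031055081717613433))
top tab [ 0.5031 -0.0422  0.145 ]
top tab [ 0.5044 -0.0548  0.145 ]
top tab [ 0.4855 -0.0576  0.145 ]
top tab [ 0.4842 -0.0445  0.145 ]
top tab [ 0.4942 -0.0498  0.145 ]
side tab [ 0.4846 -0.0518  0.145 ]
side tab [ 0.5018 -0.0492  0.145 ]
side tab [ 0.5033 -0.0604  0.145 ]
side tab [ 0.487  -0.0629  0.145 ]
side tab [ 0.4941 -0.0562  0.145 ]
cup rim top [ 0.4964 -0.0738  0.05  ]
cup rim side [ 0.501  -0.0794  0.05  ]
bridge [ 0.5002 -0.0268  0.086 ]
bridge [ 0.5023 -0.0435  0.086 ]
bridge [ 0.4848 -0.046   0.086 ]
bridge [ 0.4821 -0.0283  0.086 ]
bucket [0.5567 0.2042] 0.07814743381033211 [0.0768 0.0783 0.0784 0.0787 0.0794 0.0772]
```

View pics/c_d.png

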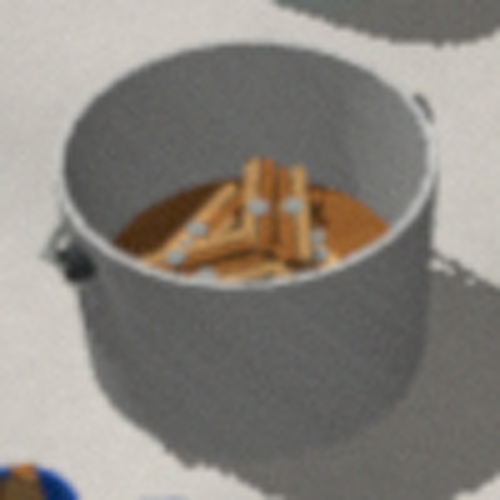

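```bash
cat >>h.py <<'E'
from scipy.spatial.transform import Rotation as Ro
def tool():
    s=manip.get_state(); R=Ro.from_quat(s["ee_rot"],scalar_first=True).as_matrix(); return s,R
E
python3 - <<'E'
from h import *
np.set_printoptions(precision=4,suppress=True)
s,R=tool(); print(R)
B=lambda u,v:(220+u/5-.4,90+v/5-.4)
P=np.array([plane("side",B(*q),.105)[:2] for q in[(62,165),(437,160),(250,43),(250,290),(100,92),(400,92),(350,268)]])
M=np.c_[2*P,np.ones(len(P))];x=np.linalg.lstsq(M,(P**2).sum(1),rcond=None)[0]
print("bucket",x[:2],np.sqrt(x[2]+x[0]**2+x[1]**2),np.linalg.norm(P-x[:2],axis=1))
cy=np.array([-np.sin(np.radians(98)),np.cos(np.radians(98)),0]);cy=np.array([-.99,-.139,0])
c=R.T@cy; print("cup y in tool",c,"angle about x",np.degrees(np.arctan2(c[2],c[1])))
print("shift",R.T@(np.array([.494,-.053,.405])-s["position"]))
E
```

```text
[[-0.0006  0.2656  0.9641]
 [-0.0015  0.9641 -0.2656]
 [-1.     -0.0017 -0.0002]]
bucket [0.558  0.1965] 0.07784376660782578 [0.0767 0.0781 0.0782 0.078  0.0788 0.0769 0.0782]
cup y in tool [ 0.0009 -0.3969 -0.9175] angle about x -113.39356633006066
shift [-0.0004 -0.4947  0.4903]
```

Request:
arm_command --targets '[{"dp": [0, -0.02, 0.02], "turn": [0, 0, 0], "grip": 1}, {"dp": [0, -0.034, 0.034], "turn": [0, 0, 0], "grip": 1}, {"dp": [0, -0.034, 0.034], "turn": [0, 0, 0], "grip": 1}, {"dp": [0, -0.034, 0.034], "turn": [0, 0, 0], "grip": 1}, {"dp": [0, -0.034, 0.034], "turn": [0, 0, 0], "grip": 1}, {"dp": [0, -0.034, 0.034], "turn": [0, 0, 0], "grip": 1}, {"dp": [0, -0.034, 0.034], "turn": [0, 0, 0], "grip": 1}, {"dp": [0, -0.034, 0.034], "turn": [0, 0, 0], "grip": 1}]'

```text
clock: 0.9
position: [0.3332, 0.2353, 0.4046]
ee_rot: [0.701, 0.095, 0.701, -0.095]
contact_force: [0.5, -0.4, -0.4]
width: 0.0855
```

Request:
arm_command --targets '[{"dp": [0, -0.034, 0.034], "turn": [0, 0, 0], "grip": 1}, {"dp": [0, -0.034, 0.034], "turn": [0, 0, 0], "grip": 1}, {"dp": [0, -0.034, 0.034], "turn": [0, 0, 0], "grip": 1}, {"dp": [0, -0.034, 0.034], "turn": [0, 0, 0], "grip": 1}, {"dp": [0, -0.034, 0.034], "turn": [0, 0, 0], "grip": 1}, {"dp": [0, -0.034, 0.034], "turn": [0, 0, 0], "grip": 1}, {"dp": [0, -0.033, 0.028], "turn": [0, 0, 0], "grip": 1}, {"dp": [0, 0, 0], "turn": [0, 0, 0], "grip": 1}]'

```text
clock: 1.7
position: [0.4959, -0.0574, 0.404]
ee_rot: [0.701, 0.096, 0.7, -0.097]
contact_force: [0.1, 0.6, -0.2]
width: 0.0854
```

Request:
arm_command --targets '[{"dp": [0, 0, 0], "turn": [8.3, 0, 0], "grip": 1}, {"dp": [0, 0, 0], "turn": [8.3, 0, 0], "grip": 1}, {"dp": [0, 0, 0], "turn": [8.3, 0, 0], "grip": 1}, {"dp": [0, 0, 0], "turn": [8.3, 0, 0], "grip": 1}, {"dp": [0, 0, 0], "turn": [8.3, 0, 0], "grip": 1}, {"dp": [0, 0, 0], "turn": [8.3, 0, 0], "grip": 1}, {"dp": [0, 0, 0], "turn": [8.3, 0, 0], "grip": 1}, {"dp": [0, 0, 0], "turn": [8.3, 0, 0], "grip": 1}]'

```text
clock: 2.5
position: [0.4931, -0.0522, 0.4043]
ee_rot: [0.533, 0.464, 0.534, -0.464]
contact_force: [0.6, -0.1, 0.1]
width: 0.0852
```

```bash
python3 - <<'E'
from h import *
np.set_printoptions(precision=4,suppress=True)
s,R=tool(); print(s["clock"],s["position"],s["qpos"]);print(R)
for n in("side","top"):
    im=manip.get_image(n)[:,:,::-1]; cv2.imwrite(f"pics/{n}1.png",im)
    u,v=map(int,proj(n,np.array([.494,-.053,.17])));print(n,u,v)
    a=im[max(v-60,0):v+60,u-70:u+70]; cv2.imwrite(f"pics/{n}1c.png",cv2.resize(a,None,fx=5,fy=5,interpolation=cv2.INTER_CUBIC))
print("shift to tab",R.T@(np.array([.494,-.053,.405])-s["position"]))
E
```

```text
2.5 [ 0.4931 -0.0522  0.4043] [-0.246   0.1569  1.6655  0.0005  1.3205 -0.3839]
[[-0.0011  0.9905  0.1373]
 [ 0.0008  0.1373 -0.9905]
 [-1.     -0.001  -0.0009]]
side 329 181
top 317 181
shift to tab [-0.0007  0.0008  0.0009]
```

View pics/side1c.png

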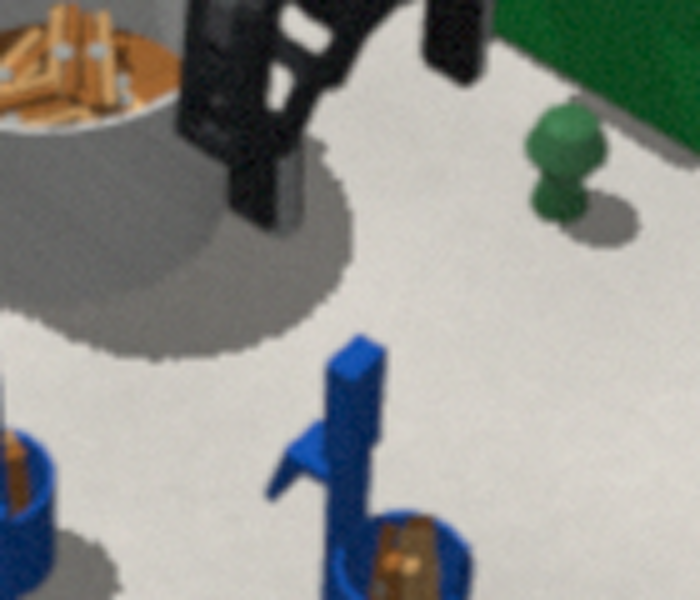

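View pics/top1c.png

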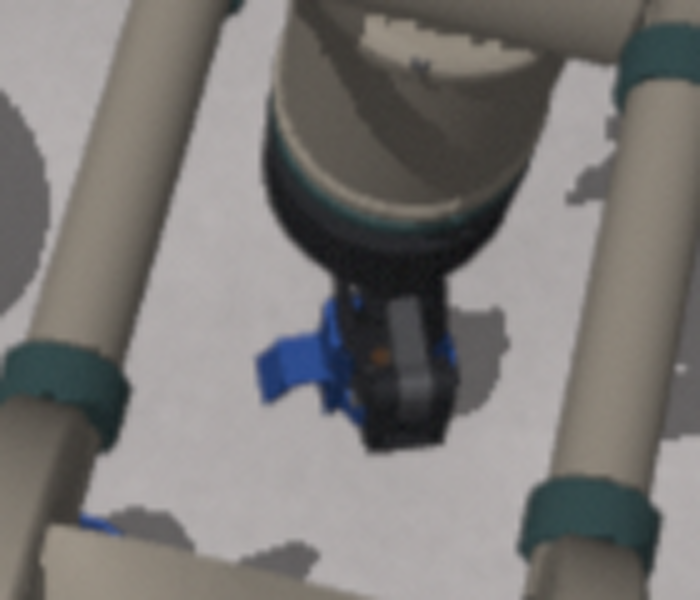

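Request:
arm_command --targets '[{"dp": [0.03, 0.001, 0.001], "turn": [0, 0, 0], "grip": 1}, {"dp": [0.03, 0, 0], "turn": [0, 0, 0], "grip": 1}, {"dp": [0.024, 0, 0], "turn": [0, 0, 0], "grip": 1}, {"dp": [0, 0, 0], "turn": [0, 0, 0], "grip": 1}, {"dp": [0, 0, 0], "turn": [0, 0, 0], "grip": 1}]'

```text
clock: 3.1
position: [0.4948, -0.0536, 0.3209]
ee_rot: [0.535, 0.462, 0.535, -0.462]
contact_force: [0.2, 0.0, 0.3]
width: 0.0854
```

```bash
python3 - <<'E'
from h import *
np.set_printoptions(precision=4,suppress=True)
s,R=tool(); print(s["clock"],s["position"])
n="side";im=manip.get_image(n)[:,:,::-1]
a=im[130:250,260:400]; cv2.imwrite(f"pics/side2c.png",cv2.resize(a,None,fx=5,fy=5,interpolation=cv2.INTER_CUBIC))
p=s["position"]+R@[.16,0,0]
for dy in(-.0427,.0427):
  for dz in(-.011,.011):
    u,v=proj(n,p+R@[0,dy,dz]);print("pad edge tip",dy,dz,(u-260)*5+2,(v-130)*5+2)
E
```

```text
3.1 [ 0.4948 -0.0536  0.3209]
pad edge tip -0.0427 -0.011 243.4048496793214 331.5965373322281
pad edge tip -0.0427 0.011 294.0063284193864 364.29600311494494
pad edge tip 0.0427 -0.011 403.079164705435 194.76503183678074
pad edge tip 0.0427 0.011 453.1187853320513 224.54839374188023
```

View pics/side2c.png

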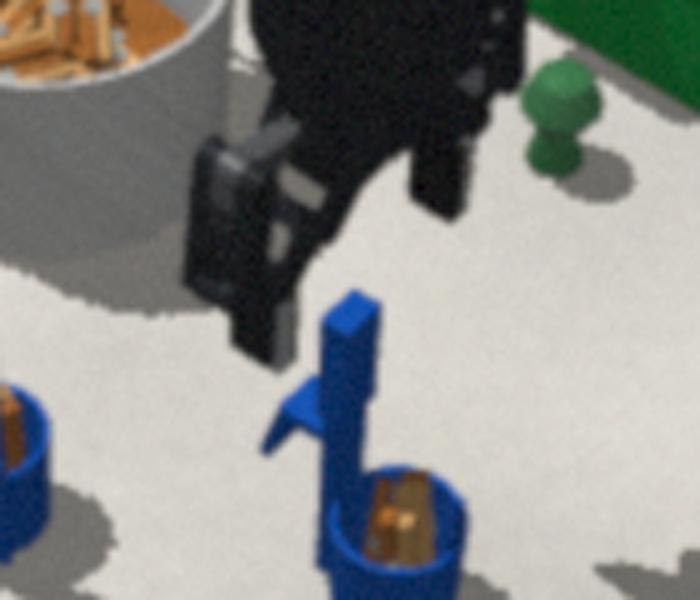

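Request:
arm_command --targets '[{"dp": [0, -0.001, 0.003], "turn": [0, 0, 0], "grip": 1}, {"dp": [0.023, 0, 0], "turn": [0, 0, 0], "grip": 1}, {"dp": [0.023, 0, 0], "turn": [0, 0, 0], "grip": 1}, {"dp": [0, 0, 0], "turn": [0, 0, 0], "grip": 1}]' --grip_force 30

```text
clock: 3.55
position: [0.4933, -0.0569, 0.2735]
ee_rot: [0.533, 0.462, 0.536, -0.463]
contact_force: [-1.1, -0.1, -1.0]
width: 0.0855
```

```bash
python3 - <<'E'
from h import *
np.set_printoptions(precision=4,suppress=True)
s,R=tool(); print(s["clock"],s["position"],s["contact_force"])
n="side";im=manip.get_image(n)[:,:,::-1]
a=im[130:250,260:400]; cv2.imwrite(f"pics/side3c.png",cv2.resize(a,None,fx=5,fy=5,interpolation=cv2.INTER_CUBIC))
E
```

```text
3.55 [ 0.4933 -0.0569  0.2735] [-1.1183 -0.1386 -0.9636]
```

View pics/side3c.png

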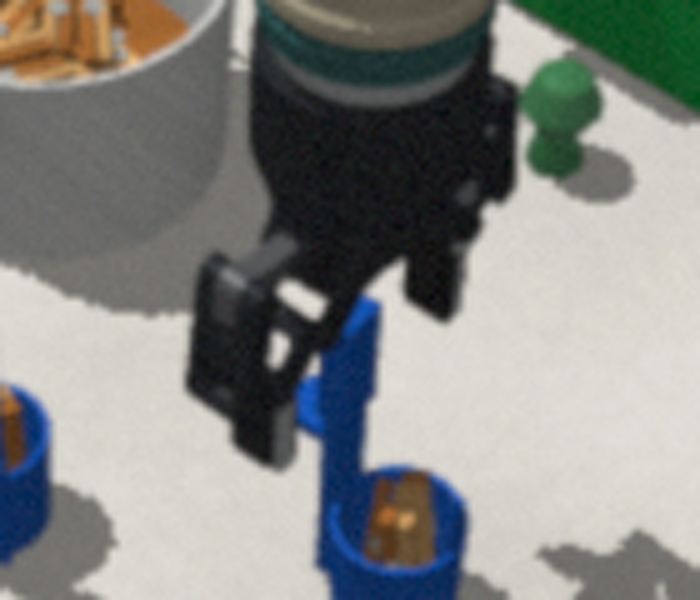

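Request:
arm_command --targets '[{"dp": [0, 0, 0], "turn": [0, 0, 0], "grip": 0}, {"dp": [0, 0, 0], "turn": [0, 0, 0], "grip": -0.4}, {"dp": [0, 0, 0], "turn": [0, 0, 0], "grip": -1}, {"dp": [0, 0, 0], "turn": [0, 0, 0], "grip": -1}, {"dp": [0, 0, 0], "turn": [0, 0, 0], "grip": -1}, {"dp": [0, 0, 0], "turn": [0, 0, 0], "grip": -1}, {"dp": [0, 0, 0], "turn": [0, 0, 0], "grip": -1}, {"dp": [0, 0, 0], "turn": [0, 0, 0], "grip": -1}]' --grip_force 40

```text
clock: 4.4
position: [0.4945, -0.0569, 0.2752]
ee_rot: [0.535, 0.463, 0.534, -0.463]
contact_force: [0.4, -0.3, 5.4]
width: 0.0198
```

Request:
arm_command --targets '[{"dp": [0, 0, 0], "turn": [0, 0, 0], "grip": -1}, {"dp": [0, 0, 0], "turn": [0, 0, 0], "grip": -1}, {"dp": [0, 0, 0], "turn": [0, 0, 0], "grip": -1}]'

```text
clock: 4.7
position: [0.4945, -0.0569, 0.2752]
ee_rot: [0.535, 0.463, 0.534, -0.463]
contact_force: [1.2, 0.7, 5.5]
width: 0.0194
```

```bash
python3 - <<'E'
from h import *
np.set_printoptions(precision=4,suppress=True)
s,R=tool(); print(s["clock"],s["position"],s["contact_force"],s["width"])
n="side";im=manip.get_image(n)[:,:,::-1]
a=im[150:270,260:400]; cv2.imwrite(f"pics/side4c.png",cv2.resize(a,None,fx=5,fy=5,interpolation=cv2.INTER_CUBIC))
E
```

```text
4.7 [ 0.4945 -0.0569  0.2752] [1.1776 0.7304 5.4866] 0.019410550496162086
```

View pics/side4c.png

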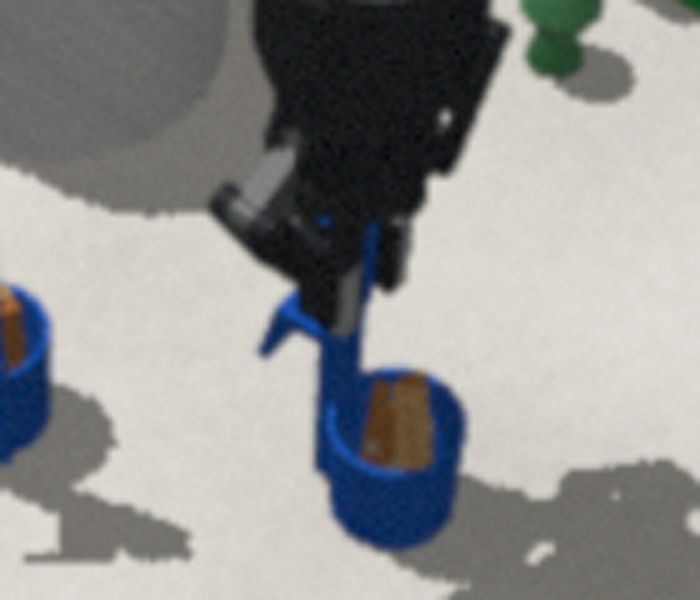

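The pads closed to 19.4 mm, which matches the 20 mm tab, and the cup is still upright. Next I lift it.

Request:
arm_command --targets '[{"dp": [-0.01, 0, 0], "turn": [0, 0, 0], "grip": -1}, {"dp": [-0.02, 0, 0], "turn": [0, 0, 0], "grip": -1}, {"dp": [-0.02, 0, 0], "turn": [0, 0, 0], "grip": -1}, {"dp": [-0.02, 0, 0], "turn": [0, 0, 0], "grip": -1}, {"dp": [-0.02, 0, 0], "turn": [0, 0, 0], "grip": -1}, {"dp": [-0.01, 0, 0], "turn": [0, 0, 0], "grip": -1}, {"dp": [0, 0, 0], "turn": [0, 0, 0], "grip": -1}, {"dp": [0, 0, 0], "turn": [0, 0, 0], "grip": -1}]'

```text
clock: 5.55
position: [0.4938, -0.0569, 0.374]
ee_rot: [0.534, 0.463, 0.535, -0.463]
contact_force: [-1.0, 0.2, -1.8]
width: 0.0196
```

```bash
python3 - <<'E'
from h import *
np.set_printoptions(precision=4,suppress=True)
s,R=tool(); print(s["clock"],s["position"],s["contact_force"],s["width"]);print(R)
n="side";im=manip.get_image(n)[:,:,::-1]
a=im[110:230,260:400]; cv2.imwrite(f"pics/side5c.png",cv2.resize(a,None,fx=5,fy=5,interpolation=cv2.INTER_CUBIC))
im=manip.get_image("top")[:,:,::-1]; cv2.imwrite("pics/top5.png",im)
E
```

```text
5.55 [ 0.4938 -0.0569  0.374 ] [-1.0471  0.1989 -1.8171] 0.019555042341327666
[[-0.0015  0.9898  0.1426]
 [ 0.0004  0.1426 -0.9898]
 [-1.     -0.0014 -0.0006]]
```

View pics/side5c.png

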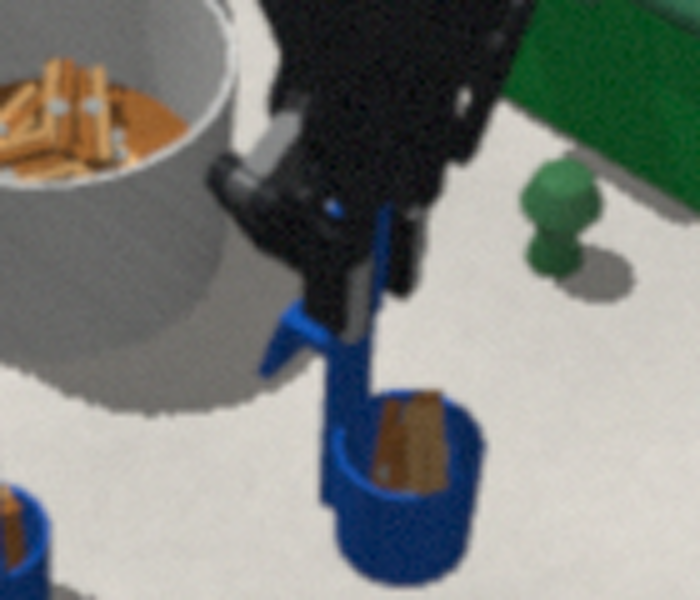

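View pics/top5.png

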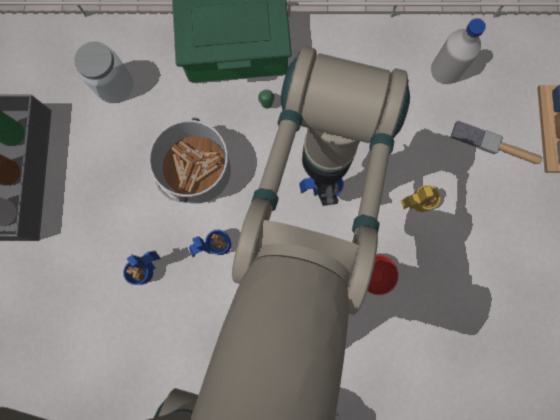

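Request:
arm_command --targets '[{"dp": [0, 0.006, -0.009], "turn": [0, 0, 0], "grip": -1}, {"dp": [0, 0.014, -0.022], "turn": [0, 0, 0], "grip": -1}, {"dp": [0, 0.016, -0.024], "turn": [0, 0, 0], "grip": -1}, {"dp": [0, 0.016, -0.024], "turn": [0, 0, 0], "grip": -1}, {"dp": [0, 0.016, -0.024], "turn": [0, 0, 0], "grip": -1}, {"dp": [0, 0.016, -0.024], "turn": [0, 0, 0], "grip": -1}, {"dp": [0, 0.012, -0.019], "turn": [0, 0, 0], "grip": -1}, {"dp": [0, 0.004, -0.007], "turn": [0, 0, 0], "grip": -1}]'

```text
clock: 6.45
position: [0.5721, 0.1112, 0.3737]
ee_rot: [0.534, 0.462, 0.535, -0.462]
contact_force: [-0.6, -0.4, -2.4]
width: 0.0193
```

Request:
arm_command --targets '[{"dp": [0, 0, 0], "turn": [0, 0, 0], "grip": -1}, {"dp": [0, 0, 0], "turn": [0, 0, 0], "grip": -1}, {"dp": [0, 0, 0], "turn": [0, 0, 0], "grip": -1}, {"dp": [0, 0, 0], "turn": [0, 0, 0], "grip": -1}]'

```text
clock: 6.85
position: [0.5711, 0.1079, 0.3748]
ee_rot: [0.534, 0.463, 0.534, -0.463]
contact_force: [0.2, 0.9, -1.7]
width: 0.0193
```

```bash
python3 - <<'E'
from h import *
np.set_printoptions(precision=4,suppress=True)
s,R=tool(); print(s["clock"],s["position"],s["contact_force"],s["width"]);print(R)
im=manip.get_image("side")[:,:,::-1]
cv2.imwrite(f"pics/side6.png",im)
cv2.imwrite(f"pics/side6c.png",cv2.resize(im[60:180,210:350],None,fx=5,fy=5,interpolation=cv2.INTER_CUBIC))
im=manip.get_image("top")[:,:,::-1]; cv2.imwrite("pics/top6c.png",cv2.resize(im[90:210,130:270],None,fx=5,fy=5,interpolation=cv2.INTER_CUBIC))
E
```

```text
6.85 [0.5711 0.1079 0.3748] [ 0.157   0.8643 -1.7278] 0.01933308895581937
[[-0.0001  0.99    0.1414]
 [-0.0002  0.1414 -0.99  ]
 [-1.     -0.0001  0.0002]]
```

View pics/side6c.png

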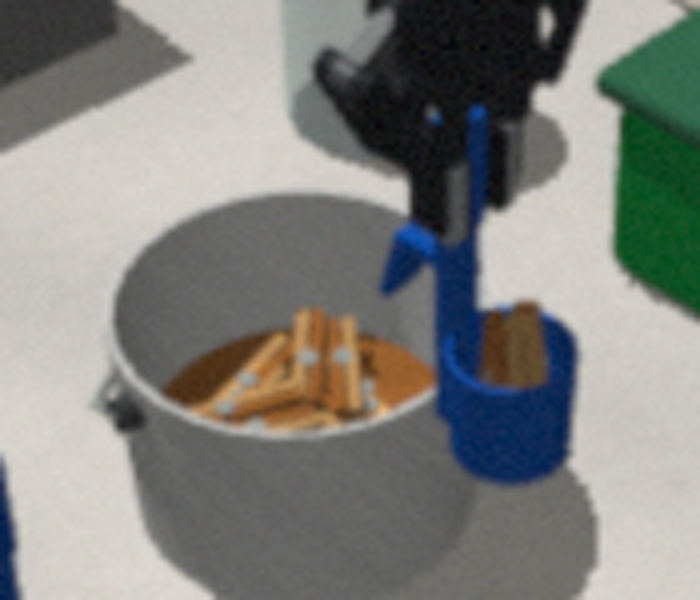

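View pics/top6c.png

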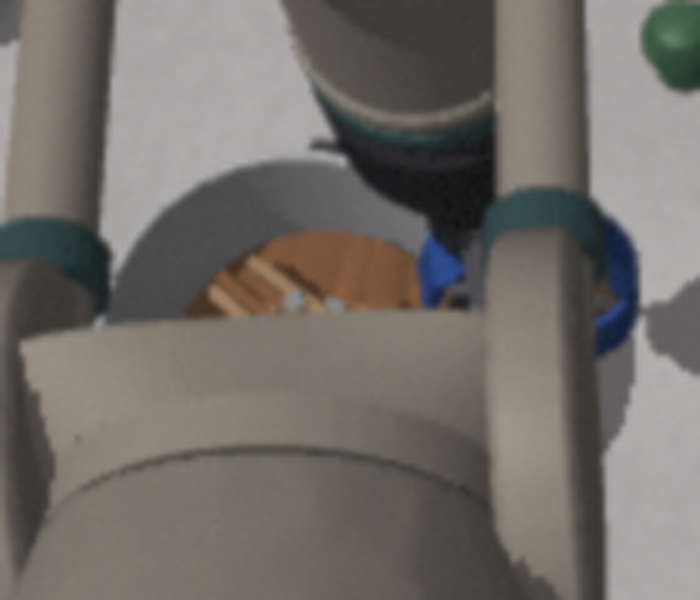

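```bash
python3 - <<'E'
from h import *
s,R=tool()
T=s["position"]; u=-R[:,2]; w=np.cross([0,0,1],u)
O=T-.027*u; O[2]=T[2]-.2752
for nm,p in dict(legA=(58,-10,53),legB=(58,10,53),brA=(45,-10,86),brB=(45,10,86),stripA=(30,-10,86),stripB=(30,10,86),tabA=(34,-10,145),tabB=(20,-10,145),stripbot=(30,10,0)).items():
    X=O+u*p[0]/1e3+w*p[1]/1e3+np.array([0,0,p[2]/1e3]); a,b=proj("side",X); c,d=proj("top",X)
    print(nm,"side",round((a-210)*5+2),round((b-60)*5+2),"top",round((c-130)*5+2),round((d-90)*5+2))
for th in(-120,-100,-82,-60,-40):
    X=np.array([.558,.1965,.105])+.08*np.array([np.cos(np.radians(th)),np.sin(np.radians(th)),0]);a,b=proj("side",X); c,d=proj("top",X)
    print("rim",th,round((a-210)*5+2),round((b-60)*5+2),"top",round((c-130)*5+2),round((d-90)*5+2))
E
```

```text
legA side 419 267 top 435 259
legB side 385 292 top 441 309
brA side 444 213 top 457 227
brB side 408 239 top 464 278
stripA side 474 230 top 498 221
stripB side 438 255 top 504 273
tabA side 466 95 top 467 168
tabB side 495 110 top 507 163
stripbot side 439 426 top 527 337
rim -120 327 441 top 479 437
rim -100 394 424 top 505 374
rim -82 443 397 top 507 314
rim -60 481 353 top 485 245
rim -40 492 309 top 442 194
```

Request:
arm_command --targets '[{"dp": [0.008, 0, -0.002], "turn": [0, 0, 0], "grip": -1}, {"dp": [0.012, 0, 0], "turn": [0, 0, 0], "grip": -1}, {"dp": [0.012, 0, 0], "turn": [0, 0, 0], "grip": -1}, {"dp": [0.01, 0, 0], "turn": [0, 0, 0], "grip": -1}, {"dp": [0.008, 0, 0], "turn": [0, 0, 0], "grip": -1}, {"dp": [0.005, 0, 0], "turn": [0, 0, 0], "grip": -1}, {"dp": [0, 0, 0], "turn": [0, 0, 0], "grip": -1}, {"dp": [0, 0, 0], "turn": [0, 0, 0], "grip": -1}]'

```text
clock: 7.75
position: [0.5713, 0.1108, 0.3198]
ee_rot: [0.535, 0.463, 0.534, -0.463]
contact_force: [-0.2, 0.2, -1.2]
width: 0.0196
```

```bash
python3 - <<'E'
from h import *
np.set_printoptions(precision=4,suppress=True)
s,R=tool(); print(s["clock"],s["position"],s["contact_force"],s["width"])
im=manip.get_image("side")[:,:,::-1]
cv2.imwrite(f"pics/side7c.png",cv2.resize(im[60:180,210:350],None,fx=5,fy=5,interpolation=cv2.INTER_CUBIC))
E
```

```text
7.75 [0.5713 0.1108 0.3198] [-0.1795  0.1647 -1.1574] 0.01960250897491356
```

View pics/side7c.png

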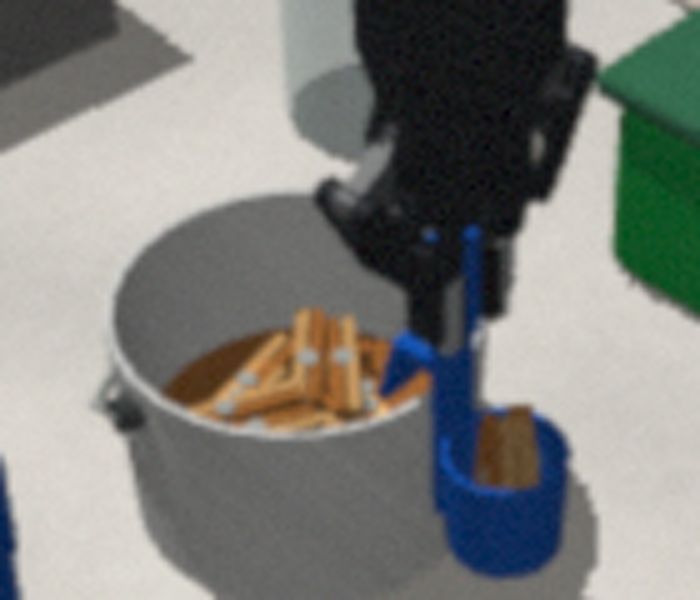

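Request:
arm_command --targets '[{"dp": [0.005, 0, 0], "turn": [0, 0, 0], "grip": -1}, {"dp": [0.005, 0, 0], "turn": [0, 0, 0], "grip": -1}, {"dp": [0.004, 0, 0], "turn": [0, 0, 0], "grip": -1}, {"dp": [0.003, 0, 0], "turn": [0, 0, 0], "grip": -1}, {"dp": [0.001, 0, 0], "turn": [0, 0, 0], "grip": -1}, {"dp": [0, 0, 0], "turn": [0, 0, 0], "grip": -1}, {"dp": [0, 0, 0], "turn": [0, 0, 0], "grip": -1}]'

```text
clock: 8.5
position: [0.5712, 0.1107, 0.3018]
ee_rot: [0.535, 0.463, 0.534, -0.463]
contact_force: [0.5, 0.5, -1.5]
width: 0.0197
```

```bash
python3 - <<'E'
from h import *
np.set_printoptions(precision=4,suppress=True)
s,R=tool(); print(s["clock"],s["position"],s["contact_force"],s["width"])
im=manip.get_image("side")[:,:,::-1]
cv2.imwrite(f"pics/side8c.png",cv2.resize(im[60:180,210:350],None,fx=5,fy=5,interpolation=cv2.INTER_CUBIC))
E
```

```text
8.5 [0.5712 0.1107 0.3018] [ 0.493   0.4562 -1.4513] 0.019681864988982525
```

View pics/side8c.png

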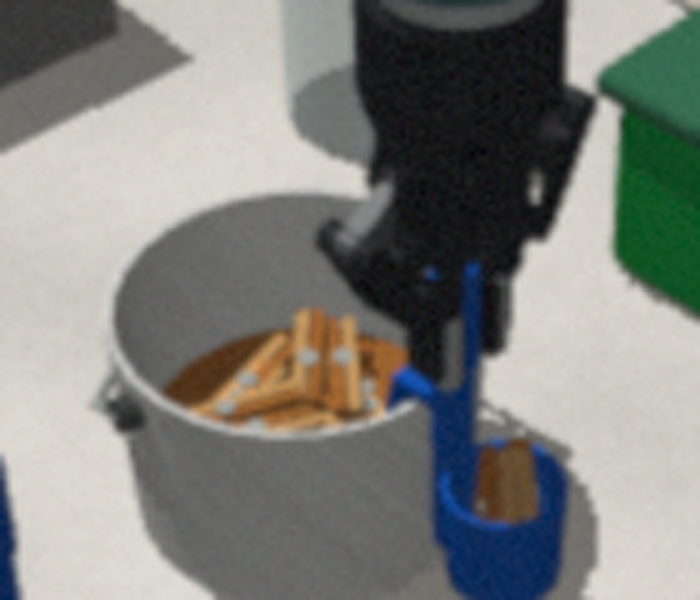

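Request:
arm_command --targets '[{"dp": [0.001, 0, 0], "turn": [0, 0, 0], "grip": -1}, {"dp": [0, 0, 0], "turn": [0, 0, 0], "grip": -1}, {"dp": [0, 0, 0], "turn": [0, 0, 0], "grip": -1}]'

```text
clock: 8.85
position: [0.5711, 0.1107, 0.3007]
ee_rot: [0.534, 0.463, 0.534, -0.463]
contact_force: [-0.2, -0.0, -1.7]
width: 0.0195
```

Request:
arm_command --targets '[{"dp": [0.001, 0, 0], "turn": [0, 0, 0], "grip": -1}, {"dp": [0, 0, 0], "turn": [0, 0, 0], "grip": -1}, {"dp": [0, 0, 0], "turn": [0, 0, 0], "grip": -1}]'

```text
clock: 9.15
position: [0.5712, 0.1107, 0.3002]
ee_rot: [0.535, 0.463, 0.534, -0.463]
contact_force: [-1.6, -0.8, 3.6]
width: 0.0197
```

Wrist force flipped from -1.7 N to +3.6 N at exactly the height expected for rim contact, so the bridge is resting on the rim. I'll release gently.

Request:
arm_command --targets '[{"dp": [0, 0, 0], "turn": [0, 0, 0], "grip": -0.45}, {"dp": [0, 0, 0], "turn": [0, 0, 0], "grip": -0.4}, {"dp": [0, 0, 0], "turn": [0, 0, 0], "grip": -0.3}, {"dp": [0, 0, 0], "turn": [0, 0, 0], "grip": -0.1}, {"dp": [0, 0, 0], "turn": [0, 0, 0], "grip": 0.2}, {"dp": [0, 0, 0], "turn": [0, 0, 0], "grip": 0.4}, {"dp": [0, 0, 0], "turn": [0, 0, 0], "grip": 0.4}, {"dp": [0, 0, 0], "turn": [0, 0, 0], "grip": 0.4}]'

```text
clock: 9.95
position: [0.5711, 0.1108, 0.2997]
ee_rot: [0.534, 0.463, 0.534, -0.463]
contact_force: [0.2, 1.1, -0.9]
width: 0.0598
```

```bash
python3 - <<'E'
from h import *
np.set_printoptions(precision=4,suppress=True)
s,R=tool(); print(s["clock"],s["position"],s["contact_force"],s["width"])
im=manip.get_image("side")[:,:,::-1]
cv2.imwrite(f"pics/side9c.png",cv2.resize(im[60:180,210:350],None,fx=5,fy=5,interpolation=cv2.INTER_CUBIC))
E
```

```text
9.95 [0.5711 0.1108 0.2997] [ 0.1824  1.1112 -0.8603] 0.05980389394992836
```

View pics/side9c.png

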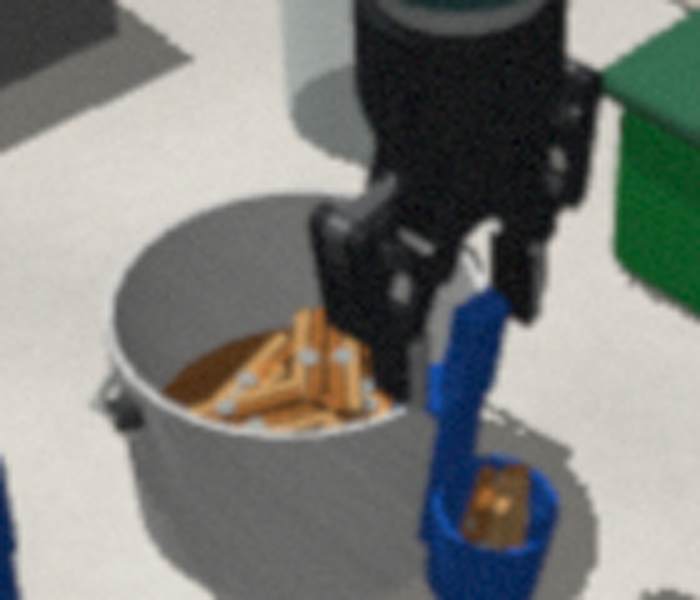

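Request:
arm_command --targets '[{"dp": [0, 0, 0], "turn": [0, 0, 0], "grip": 0.7}, {"dp": [0, 0, 0], "turn": [0, 0, 0], "grip": 0.7}, {"dp": [-0.01, 0, 0], "turn": [0, 0, 0], "grip": 0.7}, {"dp": [-0.02, 0, 0], "turn": [0, 0, 0], "grip": 0.7}, {"dp": [-0.03, 0, 0], "turn": [0, 0, 0], "grip": 0.7}, {"dp": [-0.03, 0, 0], "turn": [0, 0, 0], "grip": 0.7}, {"dp": [-0.02, 0, 0], "turn": [0, 0, 0], "grip": 0.7}, {"dp": [0, 0, 0], "turn": [0, 0, 0], "grip": 0.7}]'

```text
clock: 10.8
position: [0.5718, 0.1108, 0.4139]
ee_rot: [0.536, 0.465, 0.532, -0.461]
contact_force: [0.4, 0.4, 1.0]
width: 0.0725
```

Request:
arm_command --targets '[{"dp": [0, 0.02, 0.03], "turn": [0, 0, 0], "grip": 0.7}, {"dp": [0, 0.0, 0.04], "turn": [0, 0, 0], "grip": 0.7}, {"dp": [0, 0.0, 0.04], "turn": [0, 0, 0], "grip": 0.7}, {"dp": [0, 0, 0.04], "turn": [0, 0, 0], "grip": 0.7}, {"dp": [0, 0, 0.04], "turn": [0, 0, 0], "grip": 0.7}, {"dp": [0, 0, 0.03], "turn": [0, 0, 0], "grip": 0.7}, {"dp": [0, 0, 0], "turn": [0, 0, 0], "grip": 0.7}, {"dp": [0, 0, 0], "turn": [0, 0, 0], "grip": 0.7}]'

```text
clock: 11.6
position: [0.622, -0.1048, 0.4085]
ee_rot: [0.533, 0.463, 0.535, -0.464]
contact_force: [0.1, 0.5, 0.7]
width: 0.0723
```

```bash
python3 - <<'E'
from h import *
np.set_printoptions(precision=4,suppress=True)
s,R=tool(); print(s["clock"],s["position"],s["contact_force"],s["width"])
im=manip.get_image("side")[:,:,::-1];cv2.imwrite("pics/side10.png",im)
cv2.imwrite(f"pics/side10c.png",cv2.resize(im[80:200,210:350],None,fx=5,fy=5,interpolation=cv2.INTER_CUBIC))
im=manip.get_image("top")[:,:,::-1];cv2.imwrite("pics/top10.png",im)
E
```

```text
11.6 [ 0.622  -0.1048  0.4085] [0.1351 0.5356 0.7396] 0.07233390564565184
```

View pics/side10c.png

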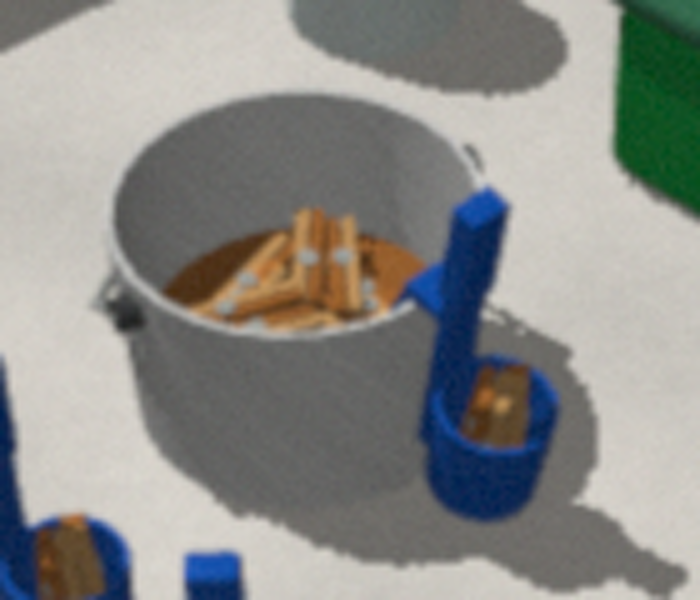

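View pics/top10.png

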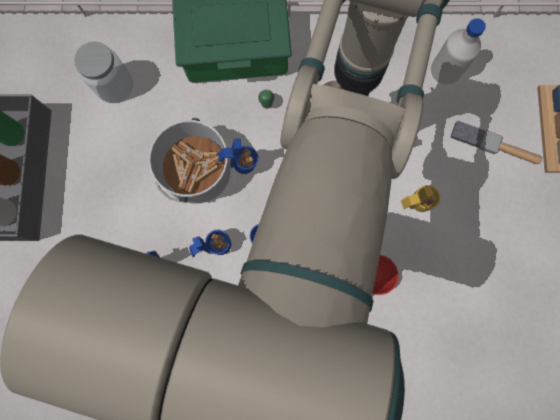

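```bash
python3 - <<'E'
from h import *
np.set_printoptions(precision=4,suppress=True)
t=cv2.imread("pics/top10.png");s=cv2.imread("pics/side10.png");t0=cv2.imread("pics/top0.png");s0=cv2.imread("pics/side0.png")
cv2.imwrite("pics/top10c.png",cv2.resize(t[135:185,200:270],None,fx=8,fy=8,interpolation=cv2.INTER_CUBIC))
# bucket/yellow unmoved?
for nm,a,b,(x,y,w,h) in[("bucket top",t0,t,(150,118,65,85)),("bucket side",s0,s,(225,90,65,90)),("yellow top",t0,t,(400,180,42,32)),("yellow side",s0,s,(390,262,55,80))]:
    A=cv2.cvtColor(a[y:y+h,x:x+w],6);B=cv2.cvtColor(b[y-10:y+h+10,x-10:x+w+10],6)
    m=cv2.matchTemplate(B,A,cv2.TM_CCOEFF_NORMED);_,v,_,l=cv2.minMaxLoc(m);print(nm,"shift px",l[0]-10,l[1]-10,round(v,3))
B=lambda u,v:(210+u/5-.4,80+v/5-.4)
print("side tab top", [plane("side",B(481,207),z) for z in(.165,.17)])
print("cup rim", [plane("side",B(495,408),z) for z in(.07,.08)])
E
```

```text
bucket top shift px 0 0 0.999
bucket side shift px 0 0 0.999
yellow top shift px 0 0 0.824
yellow side shift px 0 0 0.929
side tab top [array([0.5699, 0.0953, 0.165 ]), array([0.5659, 0.0908, 0.17  ])]
cup rim [array([0.5675, 0.0828, 0.07  ]), array([0.5606, 0.0752, 0.08  ])]
```

View pics/top10c.png

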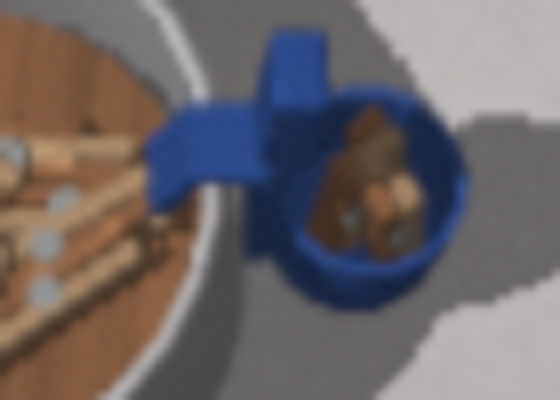

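Request:
arm_command --targets '[{"dp": [0, 0, 0], "turn": [0, 0, 0], "grip": 0.7}, {"dp": [0, 0, 0], "turn": [0, 0, 0], "grip": 0.7}, {"dp": [0, 0, 0], "turn": [0, 0, 0], "grip": 0.7}, {"dp": [0, 0, 0], "turn": [0, 0, 0], "grip": 0.7}, {"dp": [0, 0, 0], "turn": [0, 0, 0], "grip": 0.7}, {"dp": [0, 0, 0], "turn": [0, 0, 0], "grip": 0.7}, {"dp": [0, 0, 0], "turn": [0, 0, 0], "grip": 0.7}, {"dp": [0, 0, 0], "turn": [0, 0, 0], "grip": 0.7}]'

```text
clock: 12.5
position: [0.6223, -0.1042, 0.4097]
ee_rot: [0.534, 0.463, 0.534, -0.463]
contact_force: [0.2, 1.4, -0.0]
width: 0.073
```

```bash
python3 - <<'E'
from h import *
a=cv2.imread("pics/side10.png");b=manip.get_image("side")[:,:,::-1]
print("mean diff cup area",cv2.absdiff(a[110:190,290:325],np.ascontiguousarray(b[110:190,290:325])).mean(),"background",cv2.absdiff(a[110:190,230:265],np.ascontiguousarray(b[110:190,230:265])).mean())
print(manip.sign_off())
E
```

```text
mean diff cup area 2.3016666666666667 background 1.8522619047619047
the job is handed in; nothing more can be done
None
```

I hung the blue cup on the bucket's free rim and handed the job in at about 12.5 s. No verdict was reported. I took the cup farthest to the robot's right, at top pixel (325,194), gripped it by its tab and lifted it about 100 mm. I then lowered the hook over the rim on the bucket's -y side, let go and moved the arm away.

**Last checks:**
- **Cup:** the pictures show it hanging outside the bucket with the bridge on the rim and its pegs still in. I estimate a tilt of about 9° (limit 20°). A picture 0.9 s later differed only slightly more than a still patch of background (2.3 against 1.9), so I took the cup to be at rest.
- **Rim contact:** the wrist force went from -1.7 N to +3.6 N at the height I had worked out for contact.
- **Bucket and yellow cup:** neither shows any shift in either view. The match for the yellow cup was weaker, 0.82 from the top and 0.93 from the side; I put that down to the arm's shadow but did not check it.

**Disagreement:** the top and side cameras differed by 6–8 mm in y. I trusted the side view because it matched where the fingertips and the hook should appear.

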